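Load and clamp a keyed tube carrier on the bench shaker

TASK

Load the blue tube carrier into the bench shaker: pinch the clamp's two orange side buttons together to free it and slide it back clear of the nest, then set the carrier flat in the nest, the one way round that its cut corner allows. Pinch the buttons again, slide the clamp fully forward so that its steel lip covers the carrier's ledge, and let go so that it locks. Leave the other things on the bench where they are.

Things in the scene. Friction and masses are not known exactly. Their poses are not given: they have to be found in the camera images.
- shaker: Low white bench shaker, 252 x 142 mm, fixed on the bench; grey platform on top, 56 mm above the bench. Origin: centre of its underside. Its x axis runs along the clamp's track from the control panel end to the nest end, y to the left of that, z up. The track is two steel rails 8 mm high, 40 mm wide together, from x = -119 to +3 mm. Nothing else stands on the platform beside the clamp.
- clamp (a joint): Slide of the hold-down clamp along its track, m: 0 = fully home (lip 17 mm over the carrier's ledge), grows to 0.055 = drawn fully back, towards the shaker's -x. The lip overhangs the carrier's place while under 0.019; beyond 0.025 the nest is free. Buttons out: teeth lock it every 3 mm (about 60 N); both in: about 1 N slides it.
- clamp_grip (a point): Middle between the clamp's two orange buttons at half their height, 82 mm above the bench; moves with the clamp (joint 0: 22 mm towards -x from the shaker's origin). Axes as the shaker's. The buttons stick out of the two y sides, each face 22 mm along x and 15 mm high; faces 61 mm apart when out, 49 mm fully pressed. Black clamp block: 44 mm along x, 46 mm along y, 9 to 41 mm above the platform.
- clamp_lip (a point): Middle of the front edge of the clamp's steel lip, 51 mm along +x from clamp_grip; the lip is 40 mm wide along y, its underside 10 mm and its top 15 mm above the platform.
- button_left (a joint): Orange button on the clamp's +y side, in m: 0 = out (locked), 0.006 = fully pressed in. Spring 10 N at rest to 14 N fully in; its locking teeth are free of the rail beyond 0.0025.
- button_right (a joint): The same on the clamp's -y side.
- carrier_mid (a point): Centre of the loose tube carrier (0.22 kg, 64 mm tall), 32 mm above its underside. Foot: aluminium plate 92 x 66 x 8 mm (its own x and y), corner at -x +y cut off at 45 degrees (22 mm legs), bare ledge 20 mm wide along its -x side. On it a blue block 60 x 50 mm up to 25 mm and four tubes with coloured caps up to 33 mm, centred about 22 mm either side along x and 16 mm along y.
- carrier_grip (a point): Where to grip the carrier: middle of its black bar handle, 24 mm above carrier_mid (56 mm above the underside). The bar is 40 mm long along the carrier's x, 12 mm thick along y, 16 mm high (48 to 64 mm above the underside); beside it, nothing but the caps reaches above 25 mm.
- carrier_cut (a point): Middle of the cut corner's edge on the top of the carrier's foot, 35 mm along -x and 22 mm along +y from the carrier's centre, 8 mm above its underside.
- nest_mid (a point): Where carrier_mid lies when the carrier is fully seated: 58 mm along +x from the shaker's origin, 88 mm above the bench. Axes as the shaker's; the carrier's axes must lie along them the same way round. The nest is a pocket 96 x 70 mm (x, y) on the platform within aluminium walls 6 mm high and wide with round tops, its -x +y corner cut off like the carrier's. Play 2 mm to each side.
- nest_cut (a point): Where carrier_cut lies when the carrier is fully seated.
- bottle: Bystander: white wash bottle with blue cap, 65 mm across, 184 mm tall, on the shaker's -y side. Origin on the bench.
- red_vial: Bystander: sample vial with red cap, 30 mm across, 57 mm tall, near the shaker's front left corner. Origin on the bench.
- bulb: Bystander: red rubber blower bulb, 50 mm across, 80 mm tall. Origin on the bench.
- vial: Bystander: sample vial with black cap, 27 mm across, 66 mm tall. Origin on the bench.
- slope_case: Obstacle, fixed: grey sample case with a sloping blue lid between the shaker and the carrier, farther from the robot than the carrier. It fills x 0.528 to 0.802 m and y 0.108 to 0.339 m, 209 mm tall at its end towards the shaker, sloping down to about 35 mm at the other end. Carry things round its robot side or over it. Origin: its underside, near the middle.
There are look-alikes about, which are no part of the job. Leave any yellow look-alike of the part that bears carrier_mid alone.

How it is judged:
On the way, in this order (a step that is already met when the one before it is completed fails the run):
1. with both buttons pinched in, the clamp is drawn back clear of the nest (value of joint each of button_left, button_right above 0.002 m and value of joint clamp above 0.025 m), for 0.1 s.
2. the clamp is let go, still back, and the carrier lies fully seated in the nest, the right way round (value of joint each of button_left, button_right below 0.001 m and value of joint clamp above 0.019 m and horizontal distance between carrier_mid and nest_mid below 0.005 m and z of carrier_mid in the frame of nest_mid below 0.002 m and horizontal distance between carrier_cut and nest_cut below 0.008 m and angle between carrier_mid's own z axis and vertical below 0.035 rad), for 0.1 s.
3. with both buttons pinched in, the clamp is slid home over the ledge of the seated carrier (value of joint each of button_left, button_right above 0.002 m and value of joint clamp below 0.006 m and horizontal distance between carrier_mid and nest_mid below 0.005 m and z of carrier_mid in the frame of nest_mid below 0.002 m and horizontal distance between carrier_cut and nest_cut below 0.008 m and angle between carrier_mid's own z axis and vertical below 0.035 rad), for 0.1 s.
At the end, for the whole second after the job is handed in: The carrier lies fully home in the nest (within 5 mm of its place, cut corner within 8 mm of the nest's, under 2 mm high, tilted under 2 degrees), the clamp is within 6 mm of fully home with its lip over the ledge, and both buttons are out (locked) (value of joint each of button_left, button_right below 0.001 m and value of joint clamp below 0.006 m and horizontal distance between carrier_mid and nest_mid below 0.005 m and z of carrier_mid in the frame of nest_mid below 0.002 m and horizontal distance between carrier_cut and nest_cut below 0.008 m and angle between carrier_mid's own z axis and vertical below 0.035 rad and velocity of joint clamp below 0.01 m/s); the robot touches nothing.
It fails at once if a bystander on the bench is shifted by more than 30 mm or knocked over (distance of any of bottle, red_vial, bulb, vial from where it was at the start of the episode above 0.03 m or angle between any of bottle, red_vial, bulb, vial's own z axis and vertical above 0.5 rad).
It also fails if it takes over 64 s, if anything falls off the work surface, if the arm or the gripper's body presses on something with over 40 N, if the wrist force passes 120 N, or if a joint passes its speed limit or range.

ROBOT

A 6-joint arm with a two-finger parallel gripper is mounted at the origin on a cart in front of the work surface, level with it; the furniture and walls round the work are solid. World frame = base frame: x ahead of the robot, y to its left, z up, the work surface at z = 0. Lengths are in m, angles in rad, forces in N, time in s.
With the tool pointing down it reaches from about 0.3 to 0.85 m from the base axis. Payload 4.2 kg.
Tool frame: the origin (TCP) lies midway between the tips of the shut fingers; the grasp point (between the pads) lies 19 mm behind it; z points along the fingers, y is the line along which they close (so a half turn about z gives the same grasp; the last joint's range is limited). The gripper opens to 91 mm and grips with 3 to 60 N. Pads are 32 mm wide; open, the fingers measure 118 mm over their backs; the gripper's body (76 mm by 178 mm) begins 60 mm behind the grasp point.
Start: joints at [1.299, 0.32, 1.565, -0, 1.257, -0.02], TCP at [0.143, 0.557, 0.214] pointing down, gripper open.
Joint ranges: [-3.11, 3.11], [-0.84, 2.01], [0.21, 2.61], [-1.34, 4.49], [0.05, 2.63], [-2.56, 2.56]. Speed limits (rad/s): [2.57, 2.57, 3.14, 3.14, 3.14, 3.14].

INTERFACE

Orientations are given as a unit quaternion [x, y, z, w].
In Python, from station import get_state, read_camera, camera_info, close_job gives the robot as it stands.
- The arm moves only by the tool carry_out, never from a script. Its argument "plan" is a list of rows, each an object of numbers: "x", "y", "z": the shift along the tool's x, y, z in cm; "roll": the turn about the tool's z in rad. In form: [{"x": .., "y": .., "z": .., "roll": ..}, ...]. A call has 1 to 20 rows; each row is the pose to reach, as a shift and turn from the pose commanded when the call began, along the tool's axes at that moment; what a row does not reach only later rows make up. A row lasts 1/8 s, in which the tool goes at most 62.5 mm and 10.7 degrees, less where a joint would pass 70% of its speed; a pose out of reach is approached as far as the arm can. A call with a gripper value outside its range is refused whole. "claw" is the opening, from 0 (shut) to 1 (fully open), set as the call begins (left out, the last holds). The fingers move at their own pace and stop on an object; "grip_force" is the grip in N (left out, the last holds). Time passes only in rows, so rows that repeat a pose let the fingers close. It gives the time, the measured TCP pose, the force, the opening and the grip force at its end, in the units of the state.
- get_state(): the state, without advancing time (a new reading comes with each control period).
- read_camera(name): name is "side" or "top"; returns the picture (420x560x3 uint8, blue, green, red); there is no depth.
- camera_info(name): a dict with "fov_y" (degrees; the focal length in pixels is half the picture's height over the tangent of half this angle, whatever the lens; pixels are square), "cx", "cy" (the principal point, pixels), "dist" ([k1, k2, p1, p2, k3] as OpenCV has them; the pictures are not rectified), "R" (3x3) and "t" (3): a world point X has camera coordinates R X + t. Camera axes: x right, y down, z forward; pixel columns grow to the right and rows downward; lengths in m; the calibration is good to about 2 mm. A picture is of the moment at which its call begins. camera_info takes no time and is no camera call.
- close_job(): hands the job in; it is judged then, once.
The state is a dict: "clock": time; "joints": joint angles; "qd": joint speeds; "effort": joint torques, N m; "position": TCP position; "tool_rot": TCP orientation; "ft_force": force on the tool from outside, world axes, zero at the start; "wrist_torque": the same for the moment, N m; "grip_width": finger opening in m; "finger_force": force on a finger pad.
Only numpy, scipy, OpenCV 4.12 (cv2) and the standard library are available. Lean on these libraries where they do the work, as an engineer would, in place of code of your own. Each camera call takes 0.05 s, during which the arm holds its last target. There are 200 camera calls.

## Working session

There is one attempt and no reset: what is moved stays moved. The work goes in short steps, Python scripts to look and compute and a tool call to move; the robot and the scene stay as the last step left them, time stands still between calls to the robot, and variables do not carry over. Pictures are saved under pics/ and viewed, at most 13 in all, crops included, and the job is handed in when it is done.

Besides the shell and the picture viewer there is one more tool, called after "Call:" as name(argument=value, ...) on one line, values as JSON. carry_out: Moves the arm, as the interface text tells. Its arguments: {"type":"object","properties":{"plan":{"type":"array","items":{"type":"object","properties":{"x":{"type":"number"},"y":{"type":"number"},"z":{"type":"number"},"roll":{"type":"number"}}}},"claw":{"type":"number"},"grip_force":{"type":"number"}},"required":["plan"]}

```bash
mkdir -p pics
cat > h.py <<'E'
import numpy as np, cv2, sys
from station import *
def K(n):
    i=camera_info(n); f=210/np.tan(np.radians(i["fov_y"])/2)
    return np.array([[f,0,i["cx"]],[0,f,i["cy"]],[0,0,1]]),np.array(i["dist"]),np.array(i["R"]),np.array(i["t"])
def proj(n,P):
    k,d,R,t=K(n); return cv2.projectPoints(np.array(P,float).reshape(-1,3),cv2.Rodrigues(R)[0],t,k,d)[0].reshape(-1,2)
def ray(n,uv):
    k,d,R,t=K(n); q=cv2.undistortPoints(np.array(uv,float).reshape(-1,1,2),k,d).reshape(-1,2)
    return -R.T@t, np.c_[q,np.ones(len(q))]@R
def onz(n,uv,z):
    c,D=ray(n,uv); return c+D*((z-c[2])/D[:,2])[:,None]
E
python3 - <<'E'
from h import *
a=read_camera("side");b=read_camera("top")
cv2.imwrite("pics/s0.png",a);cv2.imwrite("pics/t0.png",b)
for n in("side","top"):
    k,d,R,t=K(n);print(n,-R.T@t,R[2],k[0,0])
print(get_state())
E
```

```text
side [0.0799611  0.93723952 0.58010914] [ 0.41825814 -0.77666778 -0.47100668] 383.5205629851004
top [0.26505715 0.09649314 1.48521353] [ 0.19364816  0.02380422 -0.98078221] 499.5203915242766
{'clock': 0.1, 'joints': array([ 1.29896358e+00,  3.20222581e-01,  1.56551138e+00, -4.36552492e-06,
        1.25739921e+00, -2.00346386e-02]), 'qd': array([ 0.00104802, -0.00147777, -0.00323715, -0.00116546, -0.00299713,
       -0.00134803]), 'effort': array([ 7.51499720e-04, -4.13334167e+01, -2.32508683e+01,  7.28847762e-02,
        4.21332358e-02, -4.53568259e-05]), 'position': array([0.14316264, 0.55644638, 0.21322517]), 'tool_rot': array([ 1.25566018e-01,  9.92084967e-01, -7.62369363e-04, -1.09953725e-04]), 'ft_force': array([0.70196284, 0.64021587, 0.58553011]), 'wrist_torque': array([-0.02262389, -0.00823282, -0.02914879]), 'finger_force': 0.0, 'grip_width': 0.09119349756604106}
```

View pics/s0.png

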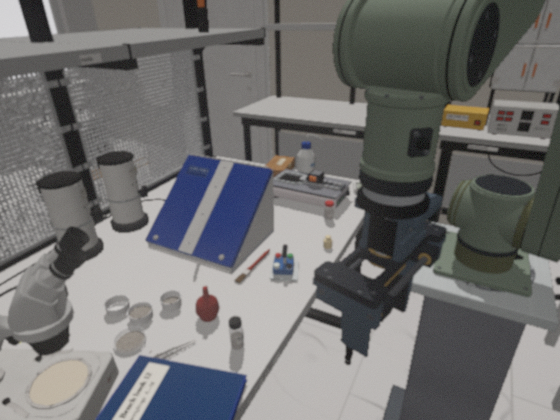

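View pics/t0.png

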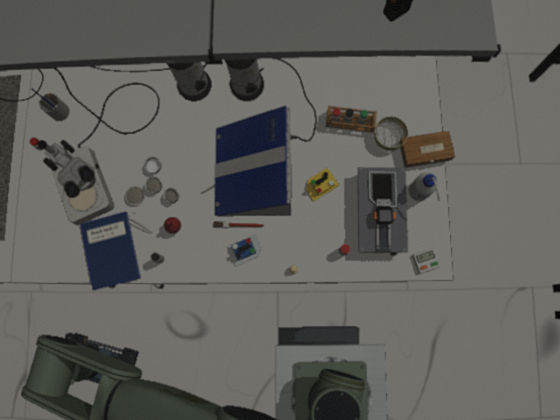

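The top view shows the blue carrier at about (244,250) and its yellow look-alike at (321,184). The shaker is at about (383,210), with its orange clamp at (384,215). The side view shows the blue carrier at (284,263) and the shaker at (310,188). Next is one enlarged crop of each to confirm.

Run:
```python
from h import *
b=cv2.imread("pics/t0.png")
g=lambda i:np.clip(255*(i/255.)**0.6,0,255).astype(np.uint8)
A=cv2.resize(b[220:280,210:280],(560,480)[::1],interpolation=cv2.INTER_CUBIC)
A=cv2.resize(b[215:285,210:280],(400,400),interpolation=cv2.INTER_CUBIC)
B=cv2.resize(b[160:260,333:433],(400,400),interpolation=cv2.INTER_CUBIC)
cv2.imwrite("pics/c0.png",g(np.hstack([A,B])))
```

```text
(no output)
```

View pics/c0.png

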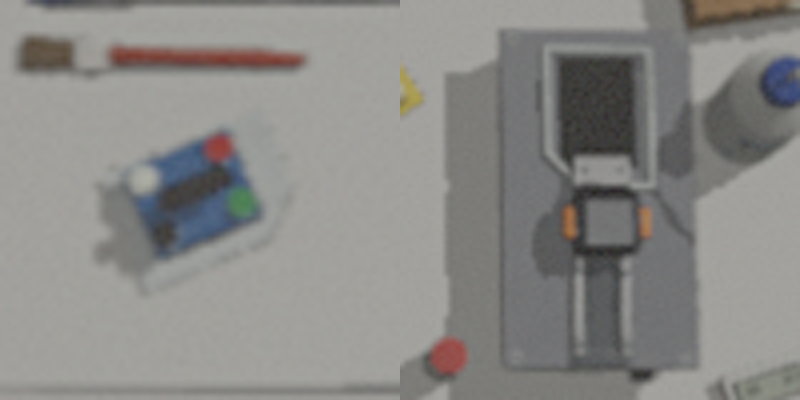

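The crop shows the blue carrier with its black handle at about top pixel (244,248). It is the blue one, so it is the one meant; the yellow one at (321,184) is the look-alike. The shaker's nest cut corner is at lower left, so the shaker's +x points up in the image. The carrier's own cut corner isn't clear yet, so I'll view the foot plane with higher contrast.

Run:
```python
from h import *
c=onz("top",[[210+195/5.714,215+188/5.714]],0.064)[0];print("handle top",c)
out=[]
for n,f in(("top","t0"),("side","s0")):
    im=cv2.imread(f"pics/{f}.png")
    u,v=np.meshgrid(np.arange(400),np.arange(400))
    P=np.stack([c[0]+(200-v)*.0004,c[1]+(200-u)*.0004,0*u+.008],-1)
    m=proj(n,P).reshape(400,400,2).astype(np.float32)
    w=cv2.remap(im,m[...,0],m[...,1],cv2.INTER_CUBIC)
    w=np.clip((w.astype(float)-60)*1.9,0,255) if n=="top" else np.clip((w.astype(float)-90)*1.7,0,255)
    out.append(w.astype(np.uint8)); print(np.percentile(im,[5,50,95]))
cv2.imwrite("pics/c1.png",np.hstack(out))
# shaker points in top crop
S=lambda p:[333+(p[0]-400)/4,160+p[1]/4]
print("btn",onz("top",[S((570,222)),S((646,222))],.082))
print("platform corners",onz("top",[S((500,31)),S((690,31)),S((697,368)),S((503,368))],.056))
print("nest walls TL,TR,BR",onz("top",[S((549,52)),S((652,52)),S((651,186))],.062))
```

```text
handle top [0.42905761 0.24246971 0.064     ]
[ 33. 109. 120.]
[ 41. 109. 190.]
btn [[ 0.51564413 -0.13392067  0.082     ]
 [ 0.51496395 -0.18834965  0.082     ]]
platform corners [[ 0.66451891 -0.09261565  0.056     ]
 [ 0.66299722 -0.23392905  0.056     ]
 [ 0.41272704 -0.225348    0.056     ]
 [ 0.4146525  -0.08574048  0.056     ]]
nest walls TL,TR,BR [[ 0.6464167  -0.12731503  0.062     ]
 [ 0.64558557 -0.20342801  0.062     ]
 [ 0.54503175 -0.19739108  0.062     ]]
```

View pics/c1.png

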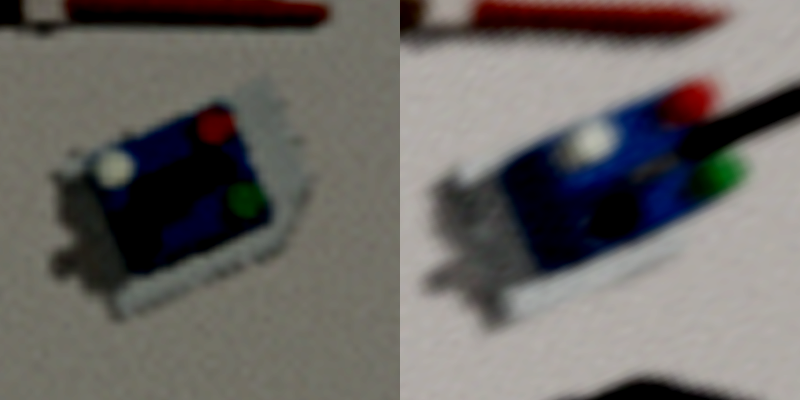

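In the foot-plane view on the left, the cut is the foot's lower-right corner, from (310,180) to (270,262). That puts the ledge (-x) to the upper right and the carrier's +x at a world yaw of about 110.5°. I'll refine with colour masks and plan the first move.

```bash
cat >> h.py <<'E'
def plan(x,y,z,yaw):
    "world TCP target, yaw of tool y in deg -> row"
    from scipy.spatial.transform import Rotation as Ro
    s=get_state(); M=Ro.from_quat(s["tool_rot"]).as_matrix()
    d=M.T@(np.array([x,y,z])-s["position"])*100
    y0=np.degrees(np.arctan2(M[1,1],M[0,1])); r=(y0-yaw+180)%360-180
    return {"from_yaw":round(y0,2),"xyz_cm":d.round(2).tolist(),"roll":round(np.radians(r),3)}
def blobs(im,lo,hi,box,amin=6):
    h=cv2.cvtColor(im,cv2.COLOR_BGR2HSV); m=cv2.inRange(h,lo,hi); k=np.zeros_like(m); u0,v0,u1,v1=box; k[v0:v1,u0:u1]=255
    n,_,st,c=cv2.connectedComponentsWithStats(m&k); return [(c[i].round(2).tolist(),int(st[i,4])) for i in range(1,n) if st[i,4]>=amin]
E
python3 - <<'E'
from h import *
b=cv2.imread("pics/t0.png");a=cv2.imread("pics/s0.png")
o=blobs(b,(5,110,90),(20,255,255),(365,200,405,230),3);print("orange top",o)
if len(o)>1: print(onz("top",[q[0] for q in o],.082))
print("orange side",blobs(a,(5,110,90),(20,255,255),(290,165,340,200),3))
print("grip pred side/top",proj("side",[[.515,-.161,.082],[.515,-.131,.082]]),proj("top",[[.515,-.161,.082]]))
cap=blobs(b,(100,100,50),(130,255,255),(415,165,445,200));print("cap",cap,onz("top",[q[0] for q in cap],.184))
print("blue block",blobs(b,(100,100,30),(130,255,255),(220,225,270,275)))
rv=blobs(b,(0,110,60),(8,255,255),(335,240,355,258));print(rv,onz("top",[q[0] for q in rv],.057))
for r in("red",):
    c=blobs(b,(0,120,60),(8,255,255),(240,230,260,250),3);g=blobs(b,(50,80,30),(90,255,255),(240,240,262,262),3);w=blobs(b,(0,0,130),(180,50,255),(225,235,245,255),3)
    print(c,g,w)
    for q in c+g+w: print(onz("top",[q[0]],.033))
print(plan(.515,-.160,.16,88.2))
E
```

```text
orange top [([374.79, 215.36], 14), ([394.0, 215.0], 19)]
[[ 0.51607491 -0.13190699  0.082     ]
 [ 0.51643145 -0.18698673  0.082     ]]
orange side [([312.03, 178.31], 35)]
grip pred side/top [[315.39951927 175.35792514]
 [311.88541749 178.64429111]] [[384.96527169 215.60578729]]
cap [([428.87, 179.83], 70)] [[ 0.59307976 -0.2658073   0.184     ]]
blue block [([241.37, 243.58], 43), ([246.33, 251.65], 72), ([236.0, 251.18], 17)]
[([344.89, 248.6], 62)] [[ 0.42482092 -0.04618276  0.057     ]]
[([248.25, 240.25], 8)] [([251.73, 250.05], 22)] []
[[0.45508536 0.23366213 0.033     ]]
[[0.42612694 0.22330943 0.033     ]]
{'from_yaw': np.float64(75.57), 'xyz_cm': [-53.86, -60.11, 5.41], 'roll': np.float64(-0.22)}
```

Call:
carry_out(plan=[{"x": -5,"y": -5.6,"z": 0.5,"roll": -0.05},{"x": -54.0,"y": -60.2,"z": 5.4,"roll": -0.22},{"x": -54.0,"y": -60.2,"z": 5.4,"roll": -0.22},{"x": -54.0,"y": -60.2,"z": 5.4,"roll": -0.22},{"x": -54.0,"y": -60.2,"z": 5.4,"roll": -0.22},{"x": -54.0,"y": -60.2,"z": 5.4,"roll": -0.22},{"x": -54.0,"y": -60.2,"z": 5.4,"roll": -0.22},{"x": -54.0,"y": -60.2,"z": 5.4,"roll": -0.22},{"x": -54.0,"y": -60.2,"z": 5.4,"roll": -0.22},{"x": -54.0,"y": -60.2,"z": 5.4,"roll": -0.22},{"x": -54.0,"y": -60.2,"z": 5.4,"roll": -0.22},{"x": -54.0,"y": -60.2,"z": 5.4,"roll": -0.22},{"x": -54.0,"y": -60.2,"z": 5.4,"roll": -0.22},{"x": -54.0,"y": -60.2,"z": 5.4,"roll": -0.22},{"x": -54.0,"y": -60.2,"z": 5.4,"roll": -0.22},{"x": -54.0,"y": -60.2,"z": 5.4,"roll": -0.22}], claw=0.9, grip_force=35)

```text
clock: 2.1
position: [0.5155, -0.1594, 0.16]
tool_rot: [0.015, 1.0, 0.0, -0.0]
ft_force: [0.3, 0.2, -0.5]
grip_width: 0.0823
finger_force: 0.0
```

Run:
```python
from h import *
s=get_state();print(s["clock"],s["position"],s["joints"].round(2),s["grip_width"])
print(plan(.516,-.160,.16,88.2))
a=read_camera("side");b=read_camera("top");cv2.imwrite("pics/s1.png",a);cv2.imwrite("pics/t1.png",b)
A=cv2.resize(a[110:230,250:390],(465,400),interpolation=cv2.INTER_CUBIC)
B=cv2.resize(b[170:270,333:417],(335,400),interpolation=cv2.INTER_CUBIC)
cv2.imwrite("pics/c2.png",np.clip(255*(np.hstack([A,B])/255.)**.7,0,255).astype(np.uint8))
```

```text
2.1 [ 0.51554957 -0.15935613  0.15998814] [-0.32  0.31  1.73  0.    1.11 -1.86] 0.08228794889407073
{'from_yaw': np.float64(88.26), 'xyz_cm': [-0.05, -0.06, -0.0], 'roll': np.float64(0.001)}
```

View pics/c2.png

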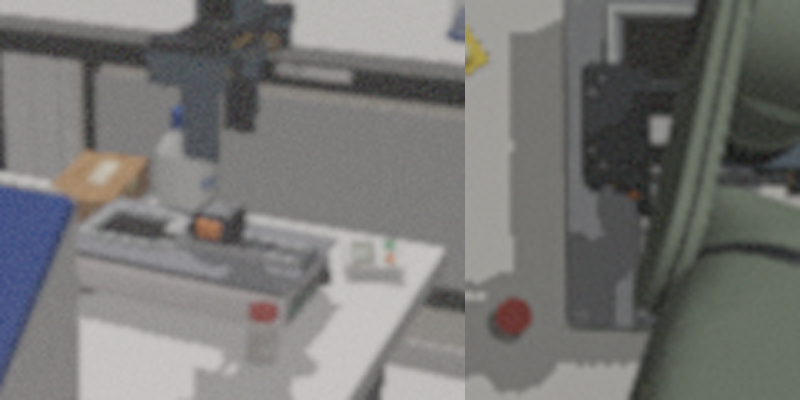

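The side view shows the near finger at crop x≈205, above the orange button at x≈208. The tool is well lined up, so I'll descend and pinch.

Call:
carry_out(plan=[{"x": 0,"y": -0.05,"z": 5,"roll": 0},{"x": 0,"y": -0.05,"z": 9.5,"roll": 0},{"x": 0,"y": -0.05,"z": 9.5,"roll": 0},{"x": 0,"y": -0.05,"z": 9.5,"roll": 0}])

```text
clock: 2.7
position: [0.5174, -0.1611, 0.0666]
tool_rot: [0.016, 1.0, -0.0, 0.001]
ft_force: [-0.2, -1.2, 0.5]
grip_width: 0.082
finger_force: 0.0
```

Call:
carry_out(plan=[{"x": 0,"y": 0,"z": 0,"roll": 0},{"x": 0,"y": 0,"z": 0,"roll": 0},{"x": 0,"y": 0,"z": 0,"roll": 0},{"x": 0,"y": 0,"z": 0,"roll": 0},{"x": 0,"y": 0,"z": 0,"roll": 0},{"x": 0,"y": 0,"z": 0,"roll": 0}], claw=0.4, grip_force=35)

```text
clock: 3.45
position: [0.5169, -0.1583, 0.0663]
tool_rot: [0.017, 1.0, 0.003, 0.001]
ft_force: [-0.3, 12.0, 7.7]
grip_width: 0.0488
finger_force: 35.0
```

Both buttons are fully pressed at a width of 48.8 mm. The +12 N in y means the clamp centre lies slightly to +y, so I'll ease over and draw it back.

Call:
carry_out(plan=[{"x": 0,"y": 0.25,"z": 0,"roll": 0},{"x": 0.8,"y": 0.25,"z": 0,"roll": 0},{"x": 1.8,"y": 0.25,"z": 0,"roll": 0},{"x": 2.8,"y": 0.25,"z": 0,"roll": 0},{"x": 3.8,"y": 0.25,"z": 0,"roll": 0},{"x": 4.6,"y": 0.25,"z": 0,"roll": 0},{"x": 4.8,"y": 0.25,"z": 0,"roll": 0},{"x": 4.8,"y": 0.25,"z": 0,"roll": 0},{"x": 4.8,"y": 0.25,"z": 0,"roll": 0}])

```text
clock: 4.58
position: [0.4688, -0.1571, 0.0663]
tool_rot: [0.017, 1.0, 0.0, 0.001]
ft_force: [-0.4, 2.6, 8.1]
grip_width: 0.0485
finger_force: 35.0
```

Run:
```python
from h import *
a=read_camera("side")
o=blobs(a,(5,110,90),(20,255,255),(270,150,350,210),3);print(o)
print(proj("side",[[.515-.048,-.129+.0015,.082]]), get_state()["position"],get_state()["ft_force"])
```

```text
[([280.13, 163.26], 158)]
[[325.40789105 181.51788989]] [ 0.46880129 -0.15705646  0.06632593] [-0.07221217  2.58292301  8.36347475]
```

The clamp is drawn back about 48 mm with the buttons held in. Now release it, lift, and move toward the carrier.

Call:
carry_out(plan=[{"x": 0,"y": 0,"z": 0,"roll": 0},{"x": 0,"y": 0,"z": 0,"roll": 0},{"x": 0,"y": 0,"z": 0,"roll": 0},{"x": 0,"y": 0,"z": -6,"roll": 0},{"x": 0,"y": 0,"z": -12,"roll": 0}], claw=0.9)

```text
clock: 5.25
position: [0.4676, -0.1573, 0.1856]
tool_rot: [0.016, 1.0, 0.0, -0.001]
ft_force: [0.6, -0.3, -0.7]
grip_width: 0.0823
finger_force: 0.0
```

Run:
```python
from h import *
b=cv2.imread("pics/t0.png");s=8;x0,y0=225,228
c=cv2.resize(b[y0:265,x0:262],None,fx=s,fy=s,interpolation=cv2.INTER_CUBIC)
mx=c.max(2)
for T in(45,52,60):
    n,l,st,ce=cv2.connectedComponentsWithStats((mx<T).astype(np.uint8))
    for i in range(1,n):
        if st[i,4]>150:
            r=cv2.minAreaRect(np.argwhere(l==i)[:,::-1].astype(np.float32))
            P=np.array(cv2.boxPoints(r)); uv=(np.vstack([P,r[0],ce[i]])+.5)/s-.5+[x0,y0]
            W=onz("top",uv,.064); e1=W[1]-W[0];e2=W[2]-W[1]
            L=e1 if np.linalg.norm(e1)>np.linalg.norm(e2) else e2
            print(T,st[i,4],uv[-1].round(1),"mid",W[4][:2].round(4),"cen",W[5][:2].round(4),np.linalg.norm(e1).round(4),np.linalg.norm(e2).round(4),"ang",np.degrees(np.arctan2(L[1],L[0]))%180)
hsv=cv2.cvtColor(c,cv2.COLOR_BGR2HSV)
for nm,lo,hi,z in(("red",(0,100,50),(10,255,255),.033),("green",(45,70,30),(90,255,255),.033)):
    m=cv2.inRange(hsv,lo,hi);n,l,st,ce=cv2.connectedComponentsWithStats(m);i=1+st[1:,4].argmax();uv=(ce[i]+.5)/s-.5+[x0,y0];print(nm,st[i,4],onz("top",[uv],z))
m=(c.min(2)>100).astype(np.uint8)
st=get_state();print(st["clock"],st["position"],st["grip_width"]);print(plan(.428,.244,.16,20.5))
```

```text
45 3636 [243.5 247.7] mid [0.4298 0.245 ] cen [0.4296 0.2444] 0.0398 0.0147 ang 118.70226777649738
45 1138 [238.1 255.3] mid [0.4079 0.2593] cen [0.4081 0.2596] 0.0137 0.0134 ang 120.72518150486795
52 5979 [241.9 249.8] mid [0.4239 0.2498] cen [0.4235 0.2489] 0.0537 0.0236 ang 134.3888529800746
60 7697 [241.7 250. ] mid [0.4228 0.2497] cen [0.423  0.2495] 0.0569 0.0271 ang 135.92244901516585
60 242 [250.3 252.7] mid [0.4152 0.225 ] cen [0.4151 0.2245] 0.0051 0.0097 ang 50.68513326628923
red 584 [[0.45468289 0.23398128 0.033     ]]
green 1439 [[0.4261241  0.22298485 0.033     ]]
5.25 [ 0.46756909 -0.1573057   0.18563437] 0.08226297849900721
{'from_yaw': np.float64(88.18), 'xyz_cm': [5.22, 39.98, 2.58], 'roll': np.float64(1.181)}
```

Call:
carry_out(plan=[{"x": 5.0,"y": 40.0,"z": 0,"roll": 1.155},{"x": 5.0,"y": 40.0,"z": 0,"roll": 1.155},{"x": 5.0,"y": 40.0,"z": 0,"roll": 1.155},{"x": 5.0,"y": 40.0,"z": 0,"roll": 1.155},{"x": 5.0,"y": 40.0,"z": 0,"roll": 1.155},{"x": 5.0,"y": 40.0,"z": 2,"roll": 1.155},{"x": 5.0,"y": 40.0,"z": 6,"roll": 1.155},{"x": 5.0,"y": 40.0,"z": 6,"roll": 1.155},{"x": 5.0,"y": 40.0,"z": 6,"roll": 1.155}])

```text
clock: 6.38
position: [0.4298, 0.2449, 0.1232]
tool_rot: [0.558, 0.83, -0.002, -0.001]
ft_force: [-0.6, -0.2, 0.5]
grip_width: 0.0819
finger_force: 0.0
```

Run:
```python
from h import *
s=get_state();print(s["clock"],s["position"],s["joints"].round(2),s["grip_width"]);print(plan(.430,.2445,.04,22))
a=read_camera("side");cv2.imwrite("pics/s2.png",a)
print(proj("side",[[.430,.2445,.064]]))
cv2.imwrite("pics/c3.png",cv2.resize(a[190:290,220:350],(780,600),interpolation=cv2.INTER_CUBIC))
```

```text
6.375 [0.42975406 0.24492354 0.12318029] [ 0.5   0.28  1.88 -0.    0.99  0.11] 0.08189134471736378
{'from_yaw': np.float64(22.21), 'xyz_cm': [-0.04, 0.04, 8.32], 'roll': np.float64(0.004)}
[[284.10968125 247.57189828]]
```

View pics/c3.png

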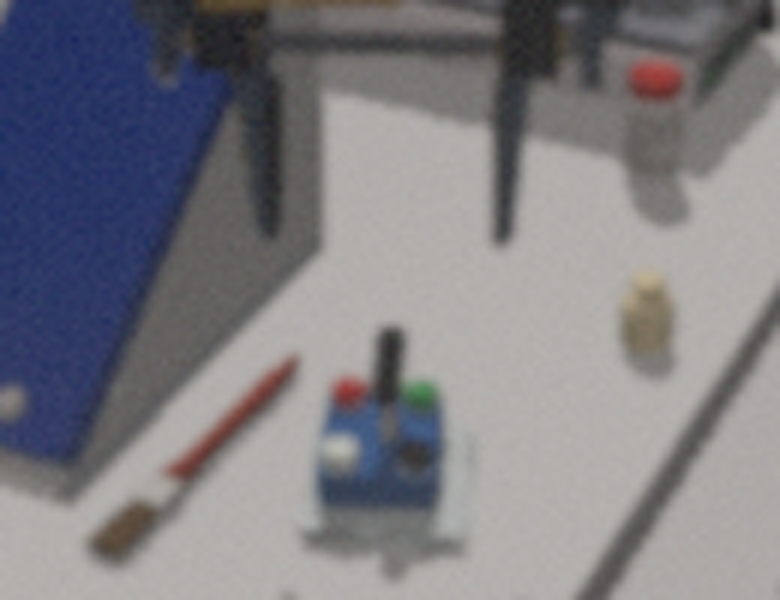

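The fingers at crop x≈268 and 502 straddle the black handle at about (388,365), so they are centred. Descend and grip.

Call:
carry_out(plan=[{"x": 0,"y": 0,"z": 5,"roll": 0},{"x": 0,"y": 0,"z": 8.4,"roll": 0},{"x": 0,"y": 0,"z": 8.4,"roll": 0},{"x": 0,"y": 0,"z": 8.4,"roll": 0}])

```text
clock: 6.92
position: [0.4325, 0.2441, 0.0426]
tool_rot: [0.56, 0.829, 0.001, 0.001]
ft_force: [0.1, 0.3, 0.2]
grip_width: 0.0822
finger_force: 0.0
```

Call:
carry_out(plan=[{"x": 0,"y": 0,"z": 0,"roll": 0},{"x": 0,"y": 0,"z": 0,"roll": 0},{"x": 0,"y": 0,"z": 0,"roll": 0},{"x": 0,"y": 0,"z": 0,"roll": 0},{"x": 0,"y": 0,"z": 0,"roll": 0},{"x": 0,"y": 0,"z": 0,"roll": 0},{"x": 0,"y": 0,"z": 0,"roll": 0}], claw=0, grip_force=30)

```text
clock: 7.8
position: [0.4311, 0.2443, 0.0409]
tool_rot: [0.559, 0.829, -0.0, -0.0]
ft_force: [-0.7, -1.1, 0.4]
grip_width: 0.0149
finger_force: 0.0
```

Call:
carry_out(plan=[{"x": 0,"y": 0,"z": 0,"roll": 0},{"x": 0,"y": 0,"z": 0,"roll": 0},{"x": 0,"y": 0,"z": 0,"roll": 0},{"x": 0,"y": 0,"z": 0,"roll": 0}])

```text
clock: 8.3
position: [0.4311, 0.2442, 0.0408]
tool_rot: [0.559, 0.829, 0.0, -0.0]
ft_force: [0.2, 0.3, -1.8]
grip_width: 0.0117
finger_force: 30.0
```

Call:
carry_out(plan=[{"x": 0,"y": 0,"z": -2,"roll": 0},{"x": 0,"y": 0,"z": -7,"roll": 0},{"x": 0,"y": 0,"z": -12,"roll": 0},{"x": 0,"y": 0,"z": -14,"roll": 0},{"x": 0,"y": 0,"z": -14,"roll": 0},{"x": 0,"y": 0,"z": -14,"roll": 0}])

```text
clock: 9.05
position: [0.4302, 0.2438, 0.1796]
tool_rot: [0.559, 0.829, -0.001, -0.001]
ft_force: [-1.0, 0.4, -2.9]
grip_width: 0.0116
finger_force: 30.0
```

Run:
```python
from h import *
s=get_state();print(s["clock"],s["position"],s["ft_force"],s["wrist_torque"]);
a=read_camera("side");cv2.imwrite("pics/s3.png",a)
print(plan(.42,.02,.181,-40));print(plan(.597,-.161,.181,-91.8))
u,v=proj("side",[s["position"]])[0].astype(int);print(u,v)
cv2.imwrite("pics/c4.png",cv2.resize(a[v-60:v+60,u-70:u+70],(700,600),interpolation=cv2.INTER_CUBIC))
```

```text
9.05 [0.43024906 0.2437908  0.17960319] [-0.97640661  0.44032271 -2.93431806] [-0.106554    0.0494549  -0.05232653]
{'from_yaw': np.float64(22.0), 'xyz_cm': [-20.36, -9.32, -0.13], 'roll': np.float64(1.082)}
{'from_yaw': np.float64(22.0), 'xyz_cm': [-43.77, 0.31, -0.16], 'roll': np.float64(1.986)}
283 204
```

View pics/c4.png

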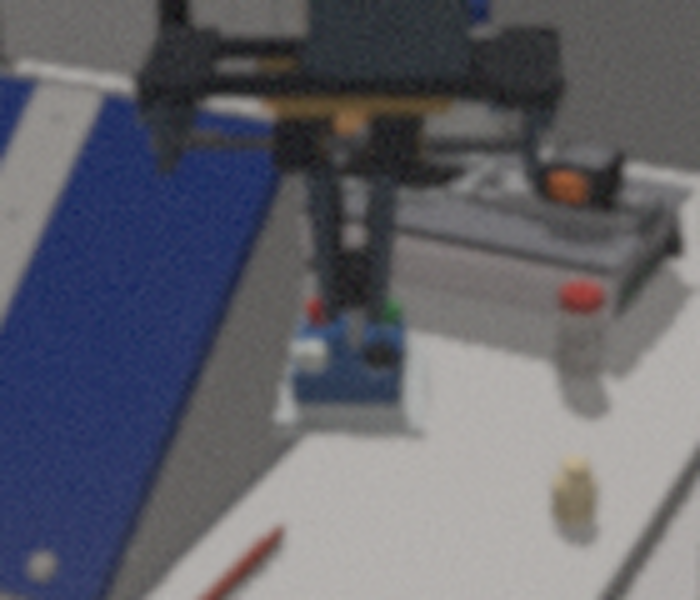

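The carrier is held level and the clamp sits drawn back. Now carry it round the robot side of the case, turning on the way.

Call:
carry_out(plan=[{"x": -3.5,"y": -2.5,"z": 0,"roll": 0.18},{"x": -8,"y": -4.5,"z": 0,"roll": 0.36},{"x": -12.5,"y": -6.5,"z": 0,"roll": 0.54},{"x": -17,"y": -8.2,"z": 0,"roll": 0.72},{"x": -20.4,"y": -9.3,"z": 0,"roll": 0.9},{"x": -24,"y": -8,"z": 0,"roll": 1.08},{"x": -28,"y": -6.3,"z": 0,"roll": 1.26},{"x": -32,"y": -4.6,"z": 0,"roll": 1.44},{"x": -36,"y": -3,"z": 0,"roll": 1.62},{"x": -40,"y": -1.3,"z": 0,"roll": 1.8},{"x": -43.8,"y": 0.3,"z": 0,"roll": 1.986},{"x": -43.8,"y": 0.3,"z": 0,"roll": 1.986},{"x": -43.8,"y": 0.3,"z": 0,"roll": 1.986},{"x": -43.8,"y": 0.3,"z": 0,"roll": 1.986}])

```text
clock: 10.85
position: [0.5971, -0.1598, 0.1804]
tool_rot: [1.0, -0.015, -0.001, -0.0]
ft_force: [0.1, 0.9, -1.7]
grip_width: 0.0118
finger_force: 30.0
```

Run:
```python
from h import *
s=get_state();p=s["position"];print(s["clock"],p,s["joints"].round(2));print(plan(.597,-.161,.181,-91.8))
a=read_camera("side");cv2.imwrite("pics/s4.png",a)
th=np.radians(-1.8);R=np.array([[np.cos(th),-np.sin(th)],[np.sin(th),np.cos(th)]])
z=p[2]-.0408
def W(l,h): return [*(p[:2]+R@np.array(l)),z+h]
print("pred caps wh(+x-y) red(-x-y) green(-x+y) blk(+x+y), foot +x+y, -x+y cut",proj("side",[W((22,-16),0) if 0 else W((.022,-.016),.033),W((-.022,-.016),.033),W((-.022,.016),.033),W((.022,.016),.033),W((.046,.033),.008),W((-.024,.033),.008),W((-.046,.011),.008)]).round(1))
u,v=proj("side",[[*p[:2],z]])[0].astype(int);box=(u-30,v-30,u+30,v+30)
print("red",blobs(a,(0,90,50),(10,255,255),box,3),"green",blobs(a,(45,60,30),(90,255,255),box,3))
print(u,v);cv2.imwrite("pics/c5.png",cv2.resize(a[v-35:v+40,u-50:u+50],(800,600),interpolation=cv2.INTER_CUBIC))
```

```text
10.85 [ 0.59705137 -0.15984959  0.18038551] [-0.28  0.41  1.51  0.    1.22  1.32]
{'from_yaw': np.float64(-91.72), 'xyz_cm': [-0.0, 0.12, -0.06], 'roll': np.float64(0.001)}
pred caps wh(+x-y) red(-x-y) green(-x+y) blk(+x+y), foot +x+y, -x+y cut [[289.1 143.6]
 [300.9 145.5]
 [296.6 148.3]
 [284.6 146.4]
 [275.8 154.2]
 [294.8 157.4]
 [303.9 156.3]]
red [] green [([295.85, 148.77], 13)]
292 155
```

View pics/c5.png

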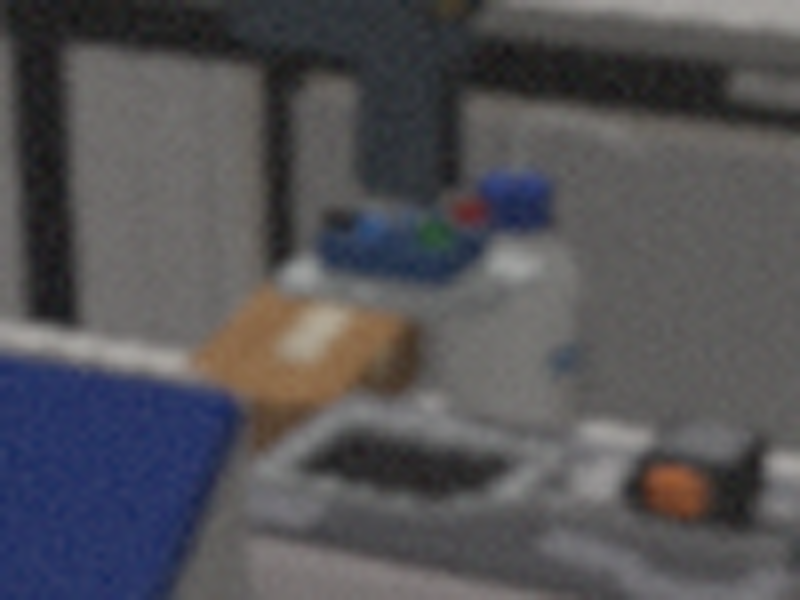

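Run:
```python
from h import *
s=get_state();p=s["position"]
th=np.radians(-1.8);R=np.array([[np.cos(th),-np.sin(th)],[np.sin(th),np.cos(th)]])
z=p[2]-.0408
crop=lambda q:((q-[242,120])*8).round(0).tolist()
def W(l,h): return [*(p[:2]+R@np.array(l)),z+h]
def N(l,h): return [*(np.array([.597,-.161])+R@np.array(l)),h]
print("block bottom +x+y, -x+y (from -26..34), centred ±30",crop(proj("side",[W((.034,.025),.008),W((-.026,.025),.008),W((.03,.025),.008),W((-.03,.025),.008)])))
print("foot +x+y, +x-y",crop(proj("side",[W((.046,.033),.008),W((.046,-.033),.008)])))
print("nest wall crest ++,-+cut1,cut2,--,+-",crop(proj("side",[N((.051,.038),.062),N((-.027,.038),.062),N((-.051,.014),.062),N((-.051,-.038),.062),N((.051,-.038),.062)])))
a=cv2.imread("pics/s4.png")
c=cv2.resize(a[120:195,242:342],(800,600),interpolation=cv2.INTER_CUBIC);h=cv2.cvtColor(c,cv2.COLOR_BGR2HSV)
m=cv2.inRange(h,(100,90,40),(130,255,255));m[:,490:]=0;m[:190]=0;m[300:]=0
print("blue bbox",cv2.boundingRect(m)); 
for r in(230,245,255,265,272): q=np.flatnonzero(m[r]); print(r,q.min() if len(q) else 0,q.max() if len(q) else 0)
d=(c.max(2)<70).astype(np.uint8);d[:400]=0;d[:,:280]=0;d[:,540:]=0;d[510:]=0
n,l,st,ce=cv2.connectedComponentsWithStats(d);i=1+st[1:,4].argmax();print("mat",st[i],ce[i],"pred centre",crop(proj("side",[N((0,0),.056),N((.048,0),.056),N((-.048,0),.056),N((0,.035),.056),N((0,-.035),.056)])))
```

```text
block bottom +x+y, -x+y (from -26..34), centred ±30 [[305.0, 271.0], [435.0, 293.0], [313.0, 273.0], [444.0, 295.0]]
foot +x+y, +x-y [[270.0, 273.0], [345.0, 225.0]]
nest wall crest ++,-+cut1,cut2,--,+- [[260.0, 466.0], [424.0, 499.0], [502.0, 488.0], [554.0, 445.0], [344.0, 405.0]]
blue bbox (324, 190, 166, 90)
230 340 413
245 324 478
255 326 474
265 346 459
272 383 452
mat [ 307  434  200   67 7720] [404.77124352 466.5107513 ] pred centre [[408.0, 468.0], [309.0, 449.0], [509.0, 488.0], [370.0, 498.0], [444.0, 440.0]]
```

The predicted nest outline matches the picture to about 1 mm (mat centre 405,467 against 408,468), and the carrier sits within about 2 mm of the TCP along the handle. Lower to just above the walls.

Call:
carry_out(plan=[{"x": 0.05,"y": 0.1,"z": 3,"roll": 0},{"x": 0.05,"y": 0.1,"z": 6,"roll": 0},{"x": 0.05,"y": 0.1,"z": 7.3,"roll": 0},{"x": 0.05,"y": 0.1,"z": 7.3,"roll": 0},{"x": 0.05,"y": 0.1,"z": 7.3,"roll": 0},{"x": 0.05,"y": 0.1,"z": 7.3,"roll": 0}])

```text
clock: 11.65
position: [0.5992, -0.1619, 0.1092]
tool_rot: [1.0, -0.016, 0.001, 0.0]
ft_force: [0.3, -0.6, -2.6]
grip_width: 0.0117
finger_force: 30.0
```

Run:
```python
from h import *
s=get_state();p=s["position"];print(p,s["ft_force"])
a=read_camera("side");cv2.imwrite("pics/s5.png",a)
u,v=proj("side",[[*p[:2],.06]])[0].astype(int)
cv2.imwrite("pics/c6.png",cv2.resize(a[v-25:v+20,u-30:u+30],(800,600),interpolation=cv2.INTER_CUBIC));print(u,v)
```

```text
[ 0.59919091 -0.16193411  0.1092416 ] [ 0.3235597  -0.58783656 -2.55923116]
292 177
```

View pics/c6.png

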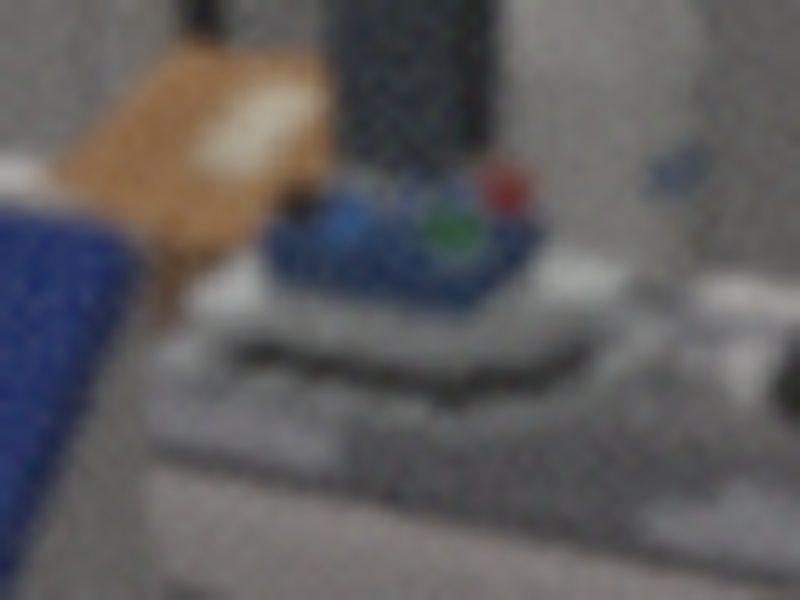

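The carrier hovers over the nest with its cut edge aligned with the nest's cut at crop (430–600, 370). Lower gently with a small correction.

Call:
carry_out(plan=[{"x": -0.1,"y": -0.08,"z": 0.3,"roll": 0},{"x": -0.15,"y": -0.08,"z": 0.5,"roll": 0},{"x": -0.15,"y": -0.08,"z": 0.7,"roll": 0},{"x": -0.15,"y": -0.08,"z": 0.9,"roll": 0},{"x": -0.15,"y": -0.08,"z": 1.0,"roll": 0},{"x": -0.15,"y": -0.08,"z": 1.1,"roll": 0},{"x": -0.15,"y": -0.08,"z": 1.1,"roll": 0},{"x": -0.15,"y": -0.08,"z": 1.1,"roll": 0}])

```text
clock: 12.7
position: [0.597, -0.1609, 0.097]
tool_rot: [1.0, -0.016, 0.0, -0.0]
ft_force: [-0.2, 0.3, -2.5]
grip_width: 0.0119
finger_force: 30.0
```

Call:
carry_out(plan=[{"x": 0,"y": 0,"z": 0.1,"roll": 0},{"x": 0,"y": 0,"z": 0.2,"roll": 0},{"x": 0,"y": 0,"z": 0.2,"roll": 0}])

```text
clock: 13.08
position: [0.5972, -0.1609, 0.0966]
tool_rot: [1.0, -0.016, 0.001, 0.0]
ft_force: [-2.0, 1.4, 6.7]
grip_width: 0.012
finger_force: 30.0
```

It meets the floor at the expected height, TCP at 96.6 mm, so it is seated. Release and lift.

Call:
carry_out(plan=[{"x": 0,"y": 0,"z": 0,"roll": 0},{"x": 0,"y": 0,"z": 0,"roll": 0},{"x": 0,"y": 0,"z": 0,"roll": 0},{"x": 0,"y": 0,"z": 0,"roll": 0},{"x": 0,"y": 0,"z": -3,"roll": 0},{"x": 0,"y": 0,"z": -8,"roll": 0},{"x": -5,"y": -0.2,"z": -9,"roll": 0},{"x": -10,"y": -0.3,"z": -9,"roll": 0},{"x": -13,"y": -0.4,"z": -9,"roll": 0},{"x": -13,"y": -0.4,"z": -9,"roll": 0},{"x": -13,"y": -0.4,"z": -9,"roll": 0}], claw=0.9)

```text
clock: 14.45
position: [0.4683, -0.1531, 0.1852]
tool_rot: [1.0, -0.016, 0.001, 0.0]
ft_force: [-0.7, 0.7, -0.3]
grip_width: 0.0823
finger_force: 0.0
```

Run:
```python
from h import *
s=get_state();p=s["position"];print(s["clock"],p,s["grip_width"]);print(plan(.4685,-.1568,.066,-91.8))
a=read_camera("side");b=read_camera("top");cv2.imwrite("pics/s6.png",a)
N=np.array([.597,-.161])
print("pred green, orange",proj("side",[[*(N+[-.0215,.0167]),.089],[.4685,-.1265,.082]]))
print("green",blobs(a,(45,60,30),(90,255,255),(270,150,320,190),3),"orange",blobs(a,(5,110,90),(20,255,255),(305,160,345,200),5))
u,v=proj("side",[[.56,-.161,.07]])[0].astype(int)
A=cv2.resize(a[v-30:v+30,u-40:u+40],(400,300),interpolation=cv2.INTER_CUBIC)
B=cv2.resize(b[160:235,333:433],(400,300),interpolation=cv2.INTER_CUBIC)
cv2.imwrite("pics/c7.png",np.clip(255*(np.hstack([A,B])/255.)**.7,0,255).astype(np.uint8))
```

```text
14.45 [ 0.46825244 -0.15311784  0.18523643] 0.0823077977284305
{'from_yaw': np.float64(-91.79), 'xyz_cm': [0.02, 0.36, 11.92], 'roll': np.float64(0.0)}
pred green, orange [[296.65862551 172.27665387]
 [324.85199193 181.55455838]]
green [([296.0, 173.0], 9)] orange [([326.06, 180.65], 34)]
```

View pics/c7.png

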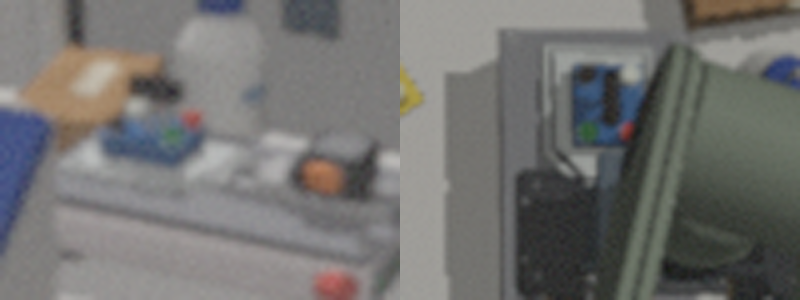

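The carrier sits flat in the nest, with its cut corner matching at lower left in the top view. The bottle and vial are unmoved, and the clamp is back with its button at side pixel (326,181). Now go down and pinch.

Call:
carry_out(plan=[{"x": -0.2,"y": 0.36,"z": 5,"roll": 0},{"x": -0.2,"y": 0.36,"z": 10,"roll": 0},{"x": -0.2,"y": 0.36,"z": 11.9,"roll": 0},{"x": -0.2,"y": 0.36,"z": 11.9,"roll": 0},{"x": -0.2,"y": 0.36,"z": 11.9,"roll": 0}])

```text
clock: 15.18
position: [0.4664, -0.1567, 0.0666]
tool_rot: [1.0, -0.016, 0.001, 0.0]
ft_force: [0.8, -0.3, 0.2]
grip_width: 0.0817
finger_force: 0.0
```

Call:
carry_out(plan=[{"x": 0,"y": 0,"z": 0,"roll": 0},{"x": 0,"y": 0,"z": 0,"roll": 0},{"x": 0,"y": 0,"z": 0,"roll": 0},{"x": 0,"y": 0,"z": 0,"roll": 0},{"x": 0,"y": 0,"z": 0,"roll": 0},{"x": 0,"y": 0,"z": 0,"roll": 0}], claw=0.4, grip_force=35)

```text
clock: 15.92
position: [0.4656, -0.157, 0.0666]
tool_rot: [1.0, -0.015, 0.001, 0.001]
ft_force: [-1.2, -2.5, 5.5]
grip_width: 0.0485
finger_force: 35.0
```

Call:
carry_out(plan=[{"x": 0.8,"y": 0,"z": 0,"roll": 0},{"x": 1.8,"y": 0,"z": 0,"roll": 0},{"x": 2.8,"y": 0,"z": 0,"roll": 0},{"x": 3.8,"y": 0,"z": 0,"roll": 0},{"x": 4.3,"y": 0,"z": 0,"roll": 0},{"x": 4.6,"y": 0,"z": 0,"roll": 0},{"x": 4.7,"y": 0,"z": 0,"roll": 0},{"x": 4.8,"y": 0,"z": 0,"roll": 0},{"x": 4.8,"y": 0,"z": 0,"roll": 0}])

```text
clock: 17.05
position: [0.5137, -0.1582, 0.0667]
tool_rot: [1.0, -0.016, 0.001, 0.0]
ft_force: [0.6, -2.0, 5.3]
grip_width: 0.0485
finger_force: 35.0
```

Call:
carry_out(plan=[{"x": 0.1,"y": 0,"z": 0,"roll": 0},{"x": 0.2,"y": 0,"z": 0,"roll": 0},{"x": 0.3,"y": 0,"z": 0,"roll": 0},{"x": 0.3,"y": 0,"z": 0,"roll": 0}])

```text
clock: 17.55
position: [0.5166, -0.1583, 0.0666]
tool_rot: [1.0, -0.016, 0.001, 0.0]
ft_force: [0.4, -1.1, 5.0]
grip_width: 0.0486
finger_force: 35.0
```

Call:
carry_out(plan=[{"x": 0.1,"y": 0,"z": 0,"roll": 0},{"x": 0.2,"y": 0,"z": 0,"roll": 0},{"x": 0.3,"y": 0,"z": 0,"roll": 0},{"x": 0.3,"y": 0,"z": 0,"roll": 0}])

```text
clock: 18.05
position: [0.5168, -0.1583, 0.0666]
tool_rot: [1.0, -0.015, -0.002, 0.0]
ft_force: [-7.3, -1.7, 10.8]
grip_width: 0.0488
finger_force: 35.0
```

Run:
```python
from h import *
s=get_state();print(s["position"],s["ft_force"])
a=read_camera("side");print("orange",blobs(a,(5,110,90),(20,255,255),(295,165,335,200),3))
```

```text
[ 0.5167515  -0.15826785  0.06658993] [-7.28146677 -1.65513235 10.82645846]
orange []
```

The clamp hits its end stop at x=0.5168 with -7 N, the same position where it was first pinched at home. Release, lift, and check.

Call:
carry_out(plan=[{"x": -0.1,"y": 0,"z": 0,"roll": 0},{"x": -0.1,"y": 0,"z": 0,"roll": 0},{"x": -0.1,"y": 0,"z": 0,"roll": 0},{"x": -0.1,"y": 0,"z": 0,"roll": 0},{"x": -0.1,"y": 0,"z": -5,"roll": 0},{"x": -0.1,"y": 0,"z": -10,"roll": 0},{"x": -6,"y": 0,"z": -12,"roll": 0},{"x": -12,"y": 0,"z": -13,"roll": 0},{"x": -16,"y": -6,"z": -13,"roll": 0},{"x": -16,"y": -12,"z": -13,"roll": 0},{"x": -16,"y": -18,"z": -13,"roll": 0},{"x": -16,"y": -24,"z": -13,"roll": 0},{"x": -16,"y": -24,"z": -13,"roll": 0},{"x": -16,"y": -24,"z": -13,"roll": 0}], claw=0.9)

```text
clock: 19.85
position: [0.3663, 0.0867, 0.1957]
tool_rot: [1.0, -0.015, -0.0, 0.0]
ft_force: [-0.1, 0.6, -0.1]
grip_width: 0.0821
finger_force: 0.0
```

Run:
```python
from h import *
s=get_state();print(s["clock"],s["position"],s["ft_force"],s["grip_width"])
a=read_camera("side");b=read_camera("top")
o=blobs(b,(5,110,90),(20,255,255),(360,195,410,245),3);print("orange top",o,onz("top",[q[0] for q in o],.082) if o else "")
A=cv2.resize(a[140:215,260:360],(400,300),interpolation=cv2.INTER_CUBIC)
B=cv2.resize(b[160:235,333:433],(400,300),interpolation=cv2.INTER_CUBIC)
cv2.imwrite("pics/c8.png",np.clip(255*(np.hstack([A,B])/255.)**.7,0,255).astype(np.uint8))
```

```text
19.85 [0.36626956 0.08670233 0.19570199] [-0.14583651  0.59491896 -0.11568988] 0.08210917237078388
orange top [([374.79, 214.36], 14), ([394.0, 214.0], 19)] [[ 0.51897295 -0.13202926  0.082     ]
 [ 0.51933207 -0.18713052  0.082     ]]
```

View pics/c8.png

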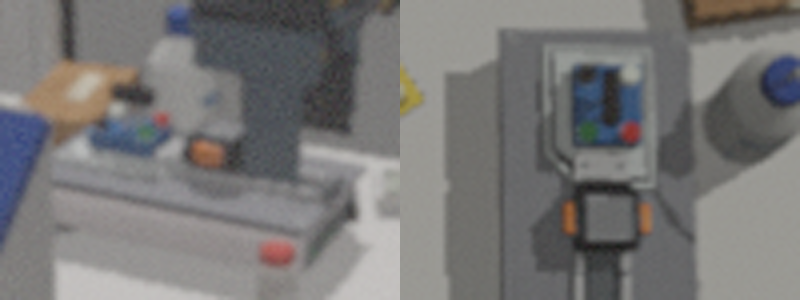

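The clamp is home with its lip over the ledge, both buttons are out at crop (570,217) and (646,217), and the carrier is seated. The bottle and vial are undisturbed and the robot is clear.

```bash
python3 -c "
from station import *
print(close_job())"
```

```text
the job is handed in; nothing more can be done
None
```

The job is handed in: the blue carrier is seated in the nest the right way round, and the clamp is fully home with both buttons out and the bystanders near the shaker unmoved; no verdict was returned.

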